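# Index the agar-plate reader to its next plate

## Task

Bring the next agar plate under the camera head: with a fingertip press the indexing plunger's button fully in, keep it in while you push the table off its hole, and turn the table clockwise (seen from above) by one hole, no farther, so that the plunger springs up home in that hole. Only press and push: the plates stay lying in their nests, and the bottle, the plate stack and the tube rack stay where they are. Finish clear of everything.

Things in the scene. Friction and masses are not known exactly. Their poses are not given: they have to be found in the camera images.
- table_axis (a point): Centre of a plate reader's round aluminium indexing table, 212 mm across, on its vertical axis at its top face (84 mm above the bench). Six ring nests, 60 degrees apart, 70 mm from the axis; five hold an agar plate. A fixed index ring below it, 258 mm across, has six holes. The point turns with the table: z up, x along the one arm, towards the plunger. Reader's place and yaw vary.
- index_table (a joint): Table angle in rad: 0 at the start, growing clockwise seen from above; the next hole is at 1.047 (60 degrees). The bearing drags with about 0.06 N m. In a hole the table has 0.013 rad of play and will not turn until the plunger is pressed in.
- shroud_rim (a point): Centre of the mouth of the steel shroud ring round the plunger's button: inside 52 mm, outside 60 mm across, rim 118 mm above the bench, 139 mm from the table's axis. It is fixed to the table's arm and goes round with it. A shut fingertip fits in: it presses the button down and pushes sideways on the shroud's inner wall to turn the table. All within 90 mm of it is lower than the rim.
- plunger_face (a point): Centre of the flat top of the plunger's round steel button, 46 mm across, in the shroud. Up, it lies 110 mm above the bench, 8 mm below the shroud's rim; it sinks as it is pressed and goes round with the table.
- plunger (a joint): How far the button is pressed in m: 0 up and home, 0.012 fully in. Its spring resists with 4.5 N at 0, 8 N fully in. It carries a lock pin that sits 8 mm deep in a hole of the index ring and is free when pressed 0.008. Between holes the ring holds the unpressed button at 0.008; at a hole the pin springs home by itself and stops the table, even if the finger still pushes on the shroud.
- view_point (a point): Point under the fixed camera head where a plate's centre must lie to be read, 92 mm above the bench, 70 mm from the table's axis. Head: 68 mm across, from 135 to 195 mm above the bench, hung from a column 25 mm thick, 216 mm tall, 215 mm from the axis on the same side. Seen from the axis it lies 150 degrees from the plunger at the start and again at the end.
- plate_a_mid (a point): Centre (half-way up) of the closed agar plate, 57 mm across, 16 mm tall, 25 g, loose in the nest that lies under the camera head at the start.
- plate_b_mid (a point): Centre of the next agar plate, equal to plate a, in the nest 60 degrees counter-clockwise of the camera head at the start; one hole clockwise brings it under the head.
- plate_c_mid (a point): Centre of another equal agar plate, 120 degrees counter-clockwise of the camera head at the start.
- plate_d_mid (a point): Centre of another equal agar plate, in the nest opposite the camera head at the start, beside the plunger's arm.
- plate_e_mid (a point): Centre of another equal agar plate, in the nest 60 degrees clockwise of the camera head at the start.
- media_bottle_mid (a point): Centre of a bystander: a lidded glass bottle, 56 mm across, 105 mm tall, standing on the bench.
- spare_plates_mid (a point): Centre of a bystander: a stack of three closed agar plates, 57 mm across, 48 mm tall, on the bench.
- tube_box_mid (a point): Centre of a bystander: a small steel rack 60 x 100 mm with four capped tubes, 92 mm tall, on the bench.
Mind the look-alikes: they are no part of the job. Leave any blue or turquoise look-alike of the part that bears plate_b_mid alone.

How it is judged:
On the way, in this order (a step that is already met when the one before it is completed fails the run):
1. the plunger is pressed in while the table still stands at its first hole (value of joint plunger above 0.0065 m and value of joint index_table below 0.06 rad), for 0.05 s.
2. the table stands at the next hole with the plunger sprung up home in it (value of joint index_table between 1.017 and 1.077 rad and value of joint plunger below 0.003 m), for 0.2 s.
At the end, for the whole second after the job is handed in: The table rests at the next hole clockwise (60 degrees, within 1.7 degrees), the plunger is up (within 2 mm), and the next plate lies flat in its nest under the camera head (centre within 6 mm) (value of joint index_table between 1.017 and 1.077 rad and value of joint plunger below 0.002 m and velocity of joint index_table between -0.05 and 0.05 rad/s and horizontal distance between plate_b_mid and view_point below 0.006 m and height (world z) of plate_b_mid below 0.096 m); the robot touches nothing.
It fails at once if the table is turned the wrong way (counter-clockwise by more than 8 degrees) (value of joint index_table below -0.14 rad).
It fails at once if the table is turned past the next hole (by more than 8 degrees) (value of joint index_table above 1.187 rad).
It fails at once if an agar plate is lifted, tipped or knocked out of its nest (height (world z) of any of plate_a_mid, plate_b_mid, plate_c_mid, plate_d_mid, plate_e_mid above 0.099 m or height (world z) of any of plate_a_mid, plate_b_mid, plate_c_mid, plate_d_mid, plate_e_mid below 0.086 m or angle between any of plate_a_mid, plate_b_mid, plate_c_mid, plate_d_mid, plate_e_mid's own z axis and vertical above 0.15 rad).
It fails at once if the bottle, the plate stack or the tube rack is shifted or lifted by more than 10 mm (distance of any of media_bottle_mid, spare_plates_mid, tube_box_mid from where it was at the start of the episode above 0.01 m).
It also fails if it takes over 42 s, if anything falls off the work surface, if the arm or the gripper's body presses on something with over 40 N, if the wrist force passes 120 N, or if a joint passes its speed limit or range.

## Robot

A 6-joint arm with a two-finger parallel gripper is mounted at the origin on the work surface. World frame = base frame: x ahead of the robot, y to its left, z up, the work surface at z = 0. Lengths are in m, angles in rad, forces in N, time in s.
With the tool pointing down it reaches from about 0.225 to 0.875 m from the base axis. Payload 3.4 kg.
Tool frame: the origin (TCP) lies on the centre line of the jaws, within the pads' length; the fingertips stand 17 mm ahead of it and the grasp point (between the pads) lies 2 mm behind it; z points along the fingers, y is the line along which they close (so a half turn about z gives the same grasp; the last joint's range is limited). The gripper opens to 85 mm and grips with 20 to 120 N. Pads are 22 mm wide; open, the fingers measure 114 mm over their backs; the gripper's body (76 mm by 85 mm) begins 54 mm behind the grasp point. The pads swing forward as they close: fully open they stand 13 mm farther back than shut.
Start: joints at [1.155, 0.276, 1.505, -0, 1.361, -0.121], TCP at [0.167, 0.55, 0.248] pointing down, gripper open.
Joint ranges: [-2.89, 2.89], [-0.75, 2.08], [0.22, 2.7], [-1.18, 4.32], [0.11, 2.71], [-2.7, 2.7]. Speed limits (rad/s): [2.57, 2.57, 3.14, 3.14, 3.14, 3.14].

## Interface

Orientations are given as a unit quaternion [w, x, y, z].
In Python, from rig import manip gives the robot as it stands.
- The arm moves only by the tool move_arm, never from a script. Its argument "steps" is one flat list of numbers, 7 for each row, row after row: the turn, a rotation vector about the world's x, y, z normalised to -1 to 1, where 1 is 360 degrees, then the shift along the world's x, y, z normalised to -1 to 1, where 1 is 1 m, then the opening, from -1 (shut) to 1 (fully open). A call has exactly 10 rows; each row is the pose to reach, as a shift and turn from the pose commanded when the call began, turning the shorter way round; what a row does not reach only later rows make up. A row lasts 1/10 s, in which the tool goes at most 50 mm and 8.59 degrees, less where a joint would pass 70% of its speed; a pose out of reach is approached as far as the arm can. A call with a number of a shift or a turn outside -1 to 1 is refused whole. A call with a gripper value outside its range is refused whole. The fingers move at their own pace and stop on an object; "squeeze" is the grip in N (left out, the last holds). Time passes only in rows, so rows that repeat a pose let the fingers close, or fill a call up. It gives the time, the measured TCP pose, the force, the opening and the grip force at its end, in the units of the state.
- manip.get_state(): the state, without advancing time (a new reading comes with each control period).
- manip.get_image(name): name is "scene" or "side" or "wrist"; returns a dict with "pixels" (420x560x3 uint8, blue, green, red), "fx", "fy", "cx", "cy" (pixels), "D" ([k1, k2, p1, p2, k3] as OpenCV has them; the pictures are not rectified), "R" (3x3) and "t" (3): a world point X has camera coordinates R X + t. Camera axes: x right, y down, z forward; pixel columns grow to the right and rows downward; lengths in m; the calibration is good to about 2 mm. A picture is of the moment at which its call begins. There is no depth.
- manip.sign_off(): hands the job in; it is judged then, once.
The state is a dict: "clock": time; "qpos": joint angles; "qd": joint speeds; "effort": joint torques, N m; "position": TCP position; "ee_rot": TCP orientation; "contact_force": force on the tool from outside, world axes, zero at the start; "moment": the same for the moment, N m; "width": finger opening in m; "gripper_force": force on a finger pad.
Only numpy, scipy, OpenCV 4.12 (cv2) and the standard library are available. Lean on these libraries where they do the work, as an engineer would, in place of code of your own. Each camera call takes 0.05 s, during which the arm holds its last target. There are 200 camera calls.

## Working session

There is one attempt and no reset: what is moved stays moved. The work goes in short steps, Python scripts to look and compute and a tool call to move; the robot and the scene stay as the last step left them, time stands still between calls to the robot, and variables do not carry over. Pictures are saved under pics/ and viewed, at most 10 in all, crops included, and the job is handed in when it is done.

Besides the shell and the picture viewer there is one more tool, called after "Call:" by a JSON object that holds its "name" and its "arguments", one argument or row to a line. move_arm: Moves the arm, as the interface text tells. Scaled input: -1 to 1 covers 1 m each way for a shift and 360 degrees each way for a turn. Its arguments: {"type":"object","properties":{"steps":{"type":"array"},"squeeze":{"type":"number"}},"required":["steps"]}

```bash
mkdir -p pics; python3 - <<'E'
from rig import manip
import cv2,pickle
d={}
for n in("scene","side","wrist"):
    d[n]=manip.get_image(n); cv2.imwrite(f"pics/{n}0.png",d[n]["pixels"])
pickle.dump(d,open("d0.pkl","wb"))
for n in d: print(n,d[n]["fx"],d[n]["R"],d[n]["t"])
print(manip.get_state())
E
```

```text
scene 495.85294295346506 [[ 0.05810207  0.99829905 -0.00481261]
 [ 0.76028614 -0.04737267 -0.64785864]
 [-0.64698465  0.03398297 -0.76174538]] [-0.07026609 -0.42654358  1.48527085]
side 453.0250711788222 [[ 0.90772806 -0.41955682 -0.00135535]
 [-0.29094336 -0.62713356 -0.72253405]
 [ 0.3022941   0.65625876 -0.69133401]] [-0.56454855  0.26499717  0.80423897]
wrist 376.69086665825336 [[ 0.29099484  0.95672252 -0.00200711]
 [ 0.91248523 -0.27690793  0.30115231]
 [ 0.28756341 -0.08946523 -0.95357394]] [-0.57404093 -0.038994    0.38195917]
{'clock': 0.15, 'qpos': array([ 1.15500091e+00,  2.76453900e-01,  1.50583661e+00, -1.65942160e-05,
        1.36067071e+00, -1.21005032e-01]), 'qd': array([-3.64574754e-04, -6.14722787e-04, -2.83007388e-03,  7.85889882e-04,
       -4.48457947e-05, -1.02089693e-03]), 'effort': array([ 1.97369263e-03, -4.17144871e+01, -2.46031737e+01,  1.17607092e-04,
        7.67165911e-03,  7.41105310e-08]), 'position': array([0.16692774, 0.5498622 , 0.2476383 ]), 'ee_rot': array([-1.73640394e-04,  1.46860317e-01,  9.89157004e-01, -6.61930466e-04]), 'contact_force': array([0.41362357, 0.15394643, 0.62008978]), 'moment': array([ 0.00329062, -0.01890266, -0.00991471]), 'gripper_force': 0.0, 'width': 0.08519611402858336}
```

View pics/scene0.png

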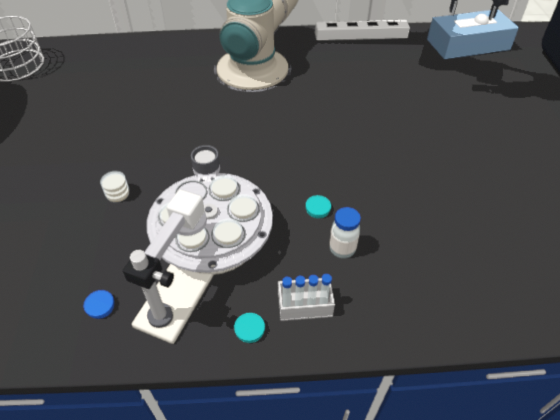

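View pics/side0.png

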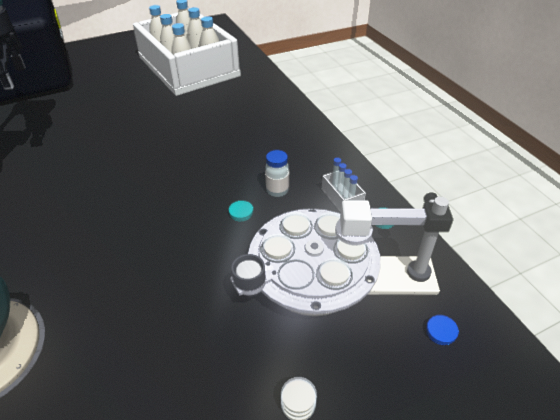

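View pics/wrist0.png

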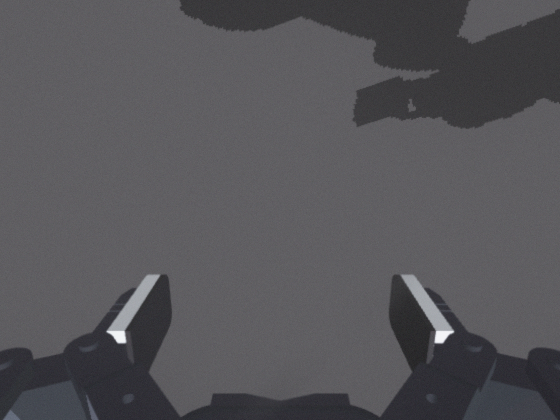

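The scene view shows the table hub near (208,210), the shroud near (205,157) and the head near (187,208). The side view shows the hub near (315,247) and the shroud near (249,270). I'll zoom in on both to measure.

```bash
python3 - <<'E'
import cv2,pickle,numpy as np
d=pickle.load(open("d0.pkl","rb"))
a=cv2.resize(d["scene"]["pixels"][140:280,130:290],None,fx=4,fy=4,interpolation=cv2.INTER_CUBIC)[:600]
b=cv2.resize(d["side"]["pixels"][190:330,220:400],None,fx=4,fy=4,interpolation=cv2.INTER_CUBIC)
cv2.imwrite("pics/a.png",a);cv2.imwrite("pics/b.png",b)
E
```

```text
(no output)
```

View pics/a.png

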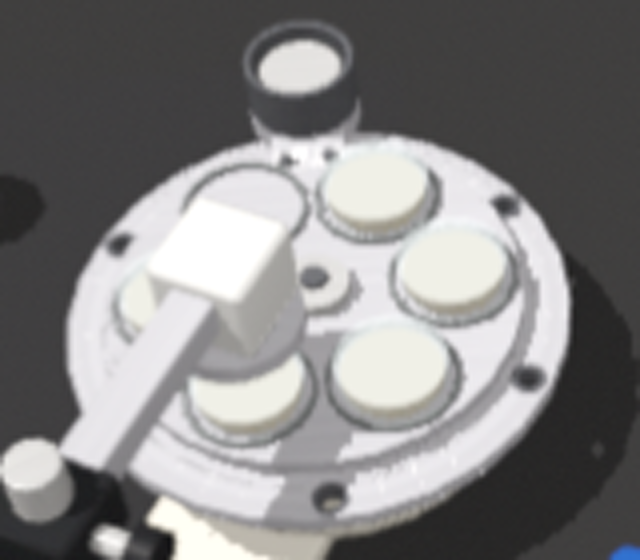

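View pics/b.png

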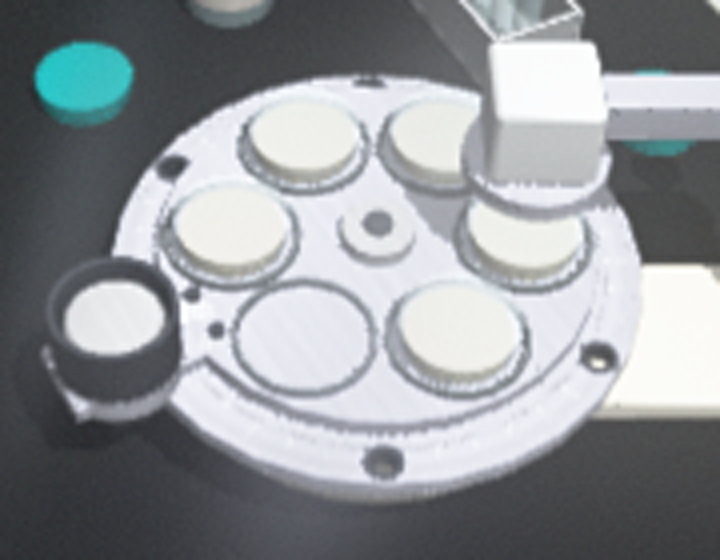

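The geometry agrees: the head is over plate a at side crop (525,235), with b, c and d counter-clockwise from it and the empty nest at +30° from the plunger. Next I'll fit the axis and yaw from all of these points.

```bash
cat > fit.py <<'E'
import cv2,pickle,numpy as np
from scipy.optimize import least_squares
d=pickle.load(open("d0.pkl","rb"))
# (radius, deg from plunger, z): crop px
A={(.139,0,.118):(298,62),(.139,0,.11):(300,68),(.07,330,.1):(376,184),(.07,270,.1):(453,263),(.07,210,.1):(392,364)}
B={(.139,0,.118):(114,304),(.139,0,.11):(115,318),(.07,330,.1):(231,227),(.07,270,.1):(306,137),(.07,90,.1):(455,330)}
def proj(im,X):
    K=np.array([[im["fx"],0,im["cx"]],[0,im["fy"],im["cy"]],[0,0,1]])
    return cv2.projectPoints(np.array(X,float),cv2.Rodrigues(np.array(im["R"]))[0],np.array(im["t"]),K,np.array(im["D"]))[0][:,0]
def res(p):
    o=[]
    for n,S,(u,v) in(("scene",A,(130,140)),("side",B,(220,190))):
        X=[[p[0]+r*np.cos(p[2]+np.radians(a)),p[1]+r*np.sin(p[2]+np.radians(a)),z] for r,a,z in S]
        o.append(proj(d[n],X)-(np.array(list(S.values()))+.5)/4+.5-np.array([u,v]))
    return np.vstack(o).ravel()
if __name__=="__main__":
    s=min((least_squares(res,[.4,-.1,y]) for y in(0,2,4)),key=lambda s:s.cost)
    x,y,w=s.x; print(s.x,np.degrees(w)%360,s.fun.reshape(-1,2).round(1).tolist())
    for k in range(0,61,15):
        t=w-np.radians(k); print(k,x+.139*np.cos(t),y+.139*np.sin(t))
    t=w+np.radians(150); print("head",x+.07*np.cos(t),y+.07*np.sin(t))
E
python3 fit.py
```

```text
[ 0.6345925  -0.10366537 -3.07750557] 183.67191926650432 [[-0.0, -0.9], [-0.1, 0.3], [-0.7, -1.0], [-1.1, -0.7], [-1.4, -0.7], [-0.6, 0.8], [-0.6, 0.1], [0.3, -2.2], [0.3, -2.2], [1.3, -1.6]]
0 0.49587784457691875 -0.11256737498034204
15 0.4983004225427632 -0.07636205304368154
30 0.5100110800174471 -0.042017406851757366
45 0.530211755046847 -0.011873967285337614
60 0.5575258050109034 0.012014040063515308
head 0.6973313371697218 -0.13471110275609413
```

Call:
{"name": "move_arm", "arguments": {
  "steps": [0, 0, 0, 0.02, -0.04, 0, -1, 0, 0, 0, 0.04, -0.08, 0, -1, 0, 0, 0, 0.06, -0.12, 0, -1, 0, 0, 0, 0.08, -0.16, 0, -1, 0, 0, 0, 0.1, -0.2, 0, -1, 0, 0, 0, 0.12, -0.24, 0, -1, 0, 0, 0, 0.14, -0.28, 0, -1, 0, 0, 0, 0.16, -0.32, 0, -1, 0, 0, 0, 0.18, -0.36, 0, -1, 0, 0, 0, 0.2, -0.4, 0, -1]
}}

```text
clock: 1.15
position: [0.3673, 0.1485, 0.2483]
ee_rot: [0.0, 0.147, 0.989, 0.0]
contact_force: [1.4, 0.5, 0.6]
width: 0.0002
gripper_force: 0.0
```

Call:
{"name": "move_arm", "arguments": {
  "steps": [0, 0, 0, 0.02, -0.04, 0, -1, 0, 0, 0, 0.04, -0.08, 0, -1, 0, 0, 0, 0.06, -0.12, 0, -1, 0, 0, 0, 0.08, -0.16, 0, -1, 0, 0, 0, 0.1, -0.2, 0, -1, 0, 0, 0, 0.12, -0.24, 0, -1, 0, 0, 0, 0.128, -0.263, 0, -1, 0, 0, 0, 0.128, -0.263, 0, -1, 0, 0, 0, 0.128, -0.263, 0, -1, 0, 0, 0, 0.128, -0.263, 0, -1]
}}

```text
clock: 2.15
position: [0.4943, -0.1117, 0.2481]
ee_rot: [-0.001, 0.147, 0.989, 0.0]
contact_force: [-0.4, -0.6, -0.4]
width: -0.0003
gripper_force: 0.0
```

```bash
python3 - <<'E'
from rig import manip
import cv2,pickle,numpy as np
im=manip.get_image("wrist"); cv2.imwrite("pics/w1.png",im["pixels"]); pickle.dump(im,open("w1.pkl","wb"))
s=manip.get_state(); print(s["clock"],s["position"],s["ee_rot"],s["contact_force"],s["width"])
E
```

```text
2.2 [ 0.4944154  -0.111535    0.24829057] [-3.10151903e-04  1.46283967e-01  9.89242531e-01  3.46078096e-04] [0.33140408 0.2576675  0.37422558] -0.0002166650669663447
```

View pics/w1.png

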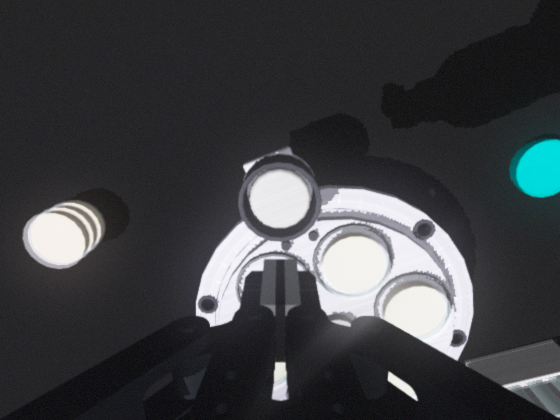

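The shroud mouth is centred at (279.5,197) with the button at (280,198). The shut fingers end near (280,262) and look at most about 30 mm wide.

```bash
python3 - <<'E'
import cv2,pickle,numpy as np
im=pickle.load(open("w1.pkl","rb"))
K=np.array([[im["fx"],0,im["cx"]],[0,im["fy"],im["cy"]],[0,0,1]])
R=np.array(im["R"]);C=-R.T@np.array(im["t"])
for p,z in(((279.5,197),.118),((280,198),.11),((357,261),.1),((416,305),.1),((424,228),.08)):
    u=cv2.undistortPoints(np.array([[p]],float),K,np.array(im["D"]))[0,0]
    r=R.T@[*u,1]; print(p,C+r*(z-C[2])/r[2])
E
```

```text
(279.5, 197) [ 0.4914584  -0.11105231  0.118     ]
(280, 198) [ 0.49450768 -0.11159976  0.11      ]
(357, 261) [ 0.56566626 -0.06858951  0.1       ]
(416, 305) [ 0.61895668 -0.03106978  0.1       ]
(424, 228) [ 0.56282873 -0.00661167  0.08      ]
```

Call:
{"name": "move_arm", "arguments": {
  "steps": [0, 0, 0, 0, 0, -0.04, -1, 0, 0, 0, 0, 0, -0.07, -1, 0, 0, 0, 0, 0, -0.09, -1, 0, 0, 0, 0, 0, -0.105, -1, 0, 0, 0, 0, 0, -0.113, -1, 0, 0, 0, 0, 0, -0.117, -1, 0, 0, 0, 0, 0, -0.119, -1, 0, 0, 0, 0, 0, -0.121, -1, 0, 0, 0, 0, 0, -0.123, -1, 0, 0, 0, 0, 0, -0.123, -1]
}}

```text
clock: 3.2
position: [0.4956, -0.1129, 0.1261]
ee_rot: [0.001, 0.147, 0.989, -0.0]
contact_force: [0.3, 0.2, 4.3]
width: -0.0004
gripper_force: 1.8
```

Call:
{"name": "move_arm", "arguments": {
  "steps": [0, 0, 0, 0, 0, -0.002, -1, 0, 0, 0, 0, 0, -0.004, -1, 0, 0, 0, 0, 0, -0.006, -1, 0, 0, 0, 0, 0, -0.008, -1, 0, 0, 0, 0, 0, -0.009, -1, 0, 0, 0, 0, 0, -0.01, -1, 0, 0, 0, 0, 0, -0.011, -1, 0, 0, 0, 0, 0, -0.011, -1, 0, 0, 0, 0, 0, -0.011, -1, 0, 0, 0, 0, 0, -0.011, -1]
}}

```text
clock: 4.2
position: [0.4957, -0.1131, 0.115]
ee_rot: [0.001, 0.147, 0.989, -0.0]
contact_force: [-0.3, 1.0, 7.9]
width: -0.0001
gripper_force: 3.8
```

Call:
{"name": "move_arm", "arguments": {
  "steps": [0, 0, 0, 0, 0.003, 0, -1, 0, 0, 0, 0, 0.006, 0, -1, 0, 0, 0, 0, 0.009, 0, -1, 0, 0, 0, 0, 0.012, 0, -1, 0, 0, 0, 0, 0.015, 0, -1, 0, 0, 0, 0, 0.018, 0, -1, 0, 0, 0, 0, 0.021, 0, -1, 0, 0, 0, 0, 0.024, 0, -1, 0, 0, 0, 0, 0.026, 0, -1, 0, 0, 0, 0.001, 0.028, 0, -1]
}}

```text
clock: 5.2
position: [0.4966, -0.0852, 0.115]
ee_rot: [0.001, 0.147, 0.989, -0.0]
contact_force: [-3.2, -0.9, 7.6]
width: 0.0001
gripper_force: 4.4
```

Call:
{"name": "move_arm", "arguments": {
  "steps": [0, 0, 0, 0, 0.002, 0, -1, 0, 0, 0, 0, 0.004, 0, -1, 0, 0, 0, 0.001, 0.006, 0, -1, 0, 0, 0, 0.001, 0.008, 0, -1, 0, 0, 0, 0.001, 0.01, 0, -1, 0, 0, 0, 0.002, 0.012, 0, -1, 0, 0, 0, 0.002, 0.013, 0, -1, 0, 0, 0, 0.002, 0.013, 0, -1, 0, 0, 0, 0.002, 0.013, 0, -1, 0, 0, 0, 0.002, 0.013, 0, -1]
}}

```text
clock: 6.2
position: [0.4989, -0.072, 0.115]
ee_rot: [0.001, 0.147, 0.989, -0.0]
contact_force: [-0.3, 0.8, 6.0]
width: -0.0001
gripper_force: 3.6
```

```bash
python3 - <<'E'
from rig import manip
import cv2
im=manip.get_image("side"); cv2.imwrite("pics/s2.png",cv2.resize(im["pixels"][170:330,200:400],None,fx=3.5,fy=3.5,interpolation=cv2.INTER_CUBIC))
E
```

```text
(no output)
```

View pics/s2.png

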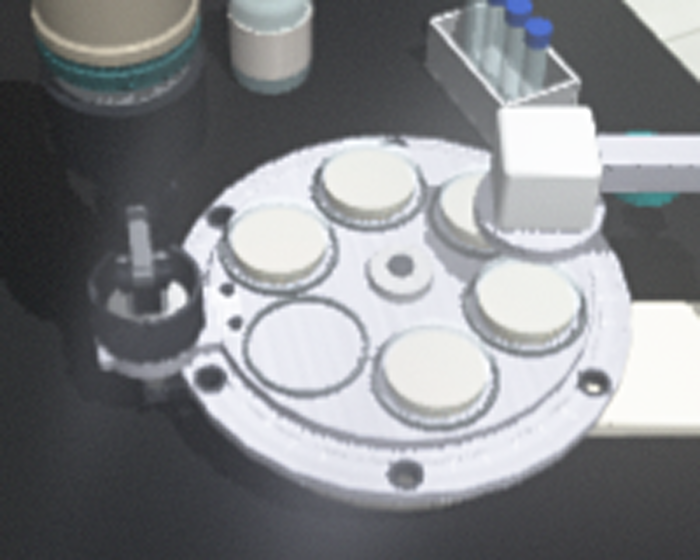

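The table has turned: the first hole is uncovered at crop (210,378) and the shroud is at (147,300). I'll work out the angle from that.

```bash
python3 - <<'E'
import cv2,pickle,numpy as np
im=pickle.load(open("d0.pkl","rb"))["side"]
K=np.array([[im["fx"],0,im["cx"]],[0,im["fy"],im["cy"]],[0,0,1]])
R=np.array(im["R"]);C=-R.T@np.array(im["t"])
for p,z in(((248.5,266),.118),((200+147/3.5,170+297/3.5),.118)):
    u=cv2.undistortPoints(np.array([[p]],float),K,np.array(im["D"]))[0,0]
    r=R.T@[*u,1]; P=C+r*(z-C[2])/r[2]; print(P,np.degrees(np.arctan2(P[1]+.103,P[0]-.631))%360)
ax=np.array([.631,-.103]);r0=np.array([.4989,-.072])-ax
for k in range(0,61,4):
    c,s=np.cos(np.radians(k)),np.sin(np.radians(k)); print(k,(np.array([r0[0]*c+r0[1]*s,-r0[0]*s+r0[1]*c])-r0).round(4))
E
```

```text
[ 0.49779368 -0.11250098  0.118     ] 184.07972808196573
[ 0.49651846 -0.08365828  0.118     ] 171.8155960866294
0 [0. 0.]
4 [0.0025 0.0091]
8 [0.0056 0.0181]
12 [0.0093 0.0268]
16 [0.0137 0.0352]
20 [0.0186 0.0433]
24 [0.024 0.051]
28 [0.03   0.0584]
32 [0.0365 0.0653]
36 [0.0435 0.0717]
40 [0.0508 0.0777]
44 [0.0586 0.0831]
48 [0.0667 0.0879]
52 [0.0752 0.0922]
56 [0.0839 0.0959]
60 [0.0929 0.0989]
```

Call:
{"name": "move_arm", "arguments": {
  "steps": [0, 0, 0, 0, 0, 0.005, -1, 0, 0, 0, 0, 0, 0.009, -1, 0, 0, 0, 0.001, 0.0045, 0.009, -1, 0, 0, 0, 0.0025, 0.009, 0.009, -1, 0, 0, 0, 0.004, 0.0135, 0.009, -1, 0, 0, 0, 0.0055, 0.018, 0.009, -1, 0, 0, 0, 0.0075, 0.0225, 0.009, -1, 0, 0, 0, 0.0095, 0.027, 0.009, -1, 0, 0, 0, 0.0115, 0.031, 0.009, -1, 0, 0, 0, 0.0135, 0.035, 0.009, -1]
}}

```text
clock: 7.25
position: [0.5118, -0.0366, 0.1233]
ee_rot: [0.0, 0.147, 0.989, -0.0]
contact_force: [-1.2, -4.7, -1.6]
width: -0.0003
gripper_force: 1.9
```

Call:
{"name": "move_arm", "arguments": {
  "steps": [0, 0, 0, 0.0025, 0.004, 0, -1, 0, 0, 0, 0.005, 0.008, 0, -1, 0, 0, 0, 0.0075, 0.012, 0, -1, 0, 0, 0, 0.0105, 0.016, 0, -1, 0, 0, 0, 0.0135, 0.0195, 0, -1, 0, 0, 0, 0.0165, 0.023, 0, -1, 0, 0, 0, 0.0195, 0.0265, 0, -1, 0, 0, 0, 0.023, 0.03, 0, -1, 0, 0, 0, 0.023, 0.03, 0, -1, 0, 0, 0, 0.023, 0.03, 0, -1]
}}

```text
clock: 8.25
position: [0.535, -0.0056, 0.1234]
ee_rot: [0.0, 0.147, 0.989, 0.001]
contact_force: [0.2, -0.5, 0.5]
width: -0.0002
gripper_force: 0.0
```

Call:
{"name": "move_arm", "arguments": {
  "steps": [0, 0, 0, 0.0018, 0.0016, 0, -1, 0, 0, 0, 0.0036, 0.0032, 0, -1, 0, 0, 0, 0.0054, 0.0048, 0, -1, 0, 0, 0, 0.0072, 0.0064, 0, -1, 0, 0, 0, 0.009, 0.0079, 0, -1, 0, 0, 0, 0.0108, 0.0094, 0, -1, 0, 0, 0, 0.0126, 0.0109, 0, -1, 0, 0, 0, 0.0144, 0.0124, 0, -1, 0, 0, 0, 0.0163, 0.0138, 0, -1, 0, 0, 0, 0.0182, 0.0152, 0, -1]
}}

```text
clock: 9.25
position: [0.5529, 0.0084, 0.1233]
ee_rot: [-0.0, 0.147, 0.989, -0.0]
contact_force: [-2.1, -3.7, 0.2]
width: 0.0
gripper_force: 1.7
```

Call:
{"name": "move_arm", "arguments": {
  "steps": [0, 0, 0, 0.001, 0.0007, 0, -1, 0, 0, 0, 0.002, 0.0014, 0, -1, 0, 0, 0, 0.003, 0.002, 0, -1, 0, 0, 0, 0.004, 0.0026, 0, -1, 0, 0, 0, 0.005, 0.0032, 0, -1, 0, 0, 0, 0.006, 0.0038, 0, -1, 0, 0, 0, 0.007, 0.0044, 0, -1, 0, 0, 0, 0.008, 0.005, 0, -1, 0, 0, 0, 0.008, 0.005, 0, -1, 0, 0, 0, 0.008, 0.005, 0, -1]
}}

```text
clock: 10.25
position: [0.561, 0.014, 0.1233]
ee_rot: [0.0, 0.147, 0.989, 0.001]
contact_force: [-1.1, -1.3, -0.7]
width: 0.0
gripper_force: 1.1
```

Call:
{"name": "move_arm", "arguments": {
  "steps": [0, 0, 0, 0.0008, 0.0005, 0, -1, 0, 0, 0, 0.0016, 0.0009, 0, -1, 0, 0, 0, 0.0024, 0.0014, 0, -1, 0, 0, 0, 0.0032, 0.0018, 0, -1, 0, 0, 0, 0.004, 0.0023, 0, -1, 0, 0, 0, 0.0048, 0.0027, 0, -1, 0, 0, 0, 0.0056, 0.0032, 0, -1, 0, 0, 0, 0.0056, 0.0032, 0, -1, 0, 0, 0, 0.0056, 0.0032, 0, -1, 0, 0, 0, 0.0056, 0.0032, 0, -1]
}}

```text
clock: 11.25
position: [0.5667, 0.0167, 0.1235]
ee_rot: [0.0, 0.147, 0.989, 0.0]
contact_force: [-0.8, 1.6, 4.8]
width: -0.0
gripper_force: 2.2
```

```bash
python3 - <<'E'
from rig import manip
import cv2
s=manip.get_state(); print(s["position"],s["contact_force"])
im=manip.get_image("side"); cv2.imwrite("pics/s3.png",cv2.resize(im["pixels"][170:330,220:400],None,fx=3.5,fy=3.5,interpolation=cv2.INTER_CUBIC))
E
```

```text
[0.5667341  0.01667598 0.123498  ] [-0.76971525  1.57049333  4.76131145]
```

View pics/s3.png

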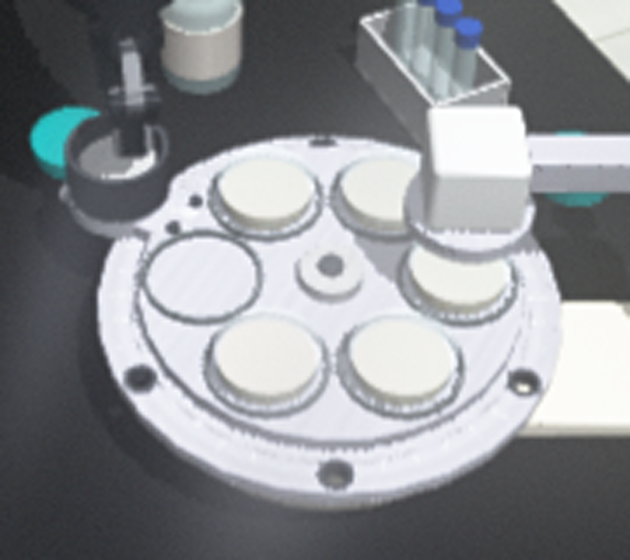

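The side view shows the table one hole on, with the shroud near (118,160). The 4.8 N upward force says the button has sprung up against the fingertip, so I'll lift straight out.

Call:
{"name": "move_arm", "arguments": {
  "steps": [0, 0, 0, 0, 0, 0.003, -1, 0, 0, 0, -0.001, 0, 0.006, -1, 0, 0, 0, -0.002, -0.001, 0.009, -1, 0, 0, 0, -0.002, -0.001, 0.02, -1, 0, 0, 0, -0.002, -0.001, 0.04, -1, 0, 0, 0, -0.002, -0.001, 0.07, -1, 0, 0, 0, -0.002, -0.001, 0.1, -1, 0, 0, 0, -0.002, -0.001, 0.12, -1, 0, 0, 0, -0.002, -0.001, 0.12, -1, 0, 0, 0, -0.002, -0.001, 0.12, -1]
}}

```text
clock: 12.3
position: [0.5641, 0.0155, 0.2434]
ee_rot: [0.0, 0.147, 0.989, -0.0]
contact_force: [0.2, 1.2, -1.2]
width: 0.0001
gripper_force: 0.0
```

```bash
python3 - <<'E'
from rig import manip
import cv2
s=manip.get_state(); print(s["position"],s["contact_force"])
im=manip.get_image("side"); cv2.imwrite("pics/s4.png",cv2.resize(im["pixels"][170:330,220:400],None,fx=3.5,fy=3.5,interpolation=cv2.INTER_CUBIC))
E
```

```text
[0.56411317 0.01554959 0.24340978] [ 0.19345943  1.15471428 -1.18952608]
```

View pics/s4.png

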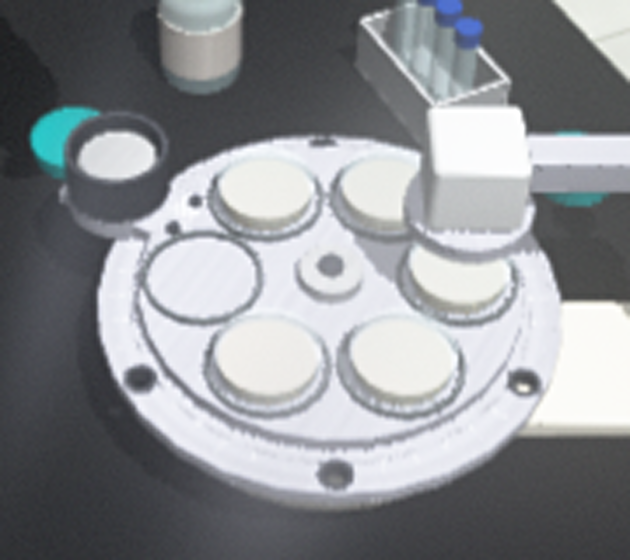

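The button is up, at (118,155) in the crop. The plate under the head is at full-image pixel (351,249), the same spot plate a had at the start, so the table is one hole on.

```bash
python3 -c "
from rig import manip
print(manip.sign_off())"
```

```text
the job is handed in; nothing more can be done
None
```

I turned the table one hole clockwise, so plate b is under the camera head with the plunger sprung up home and the arm clear, and handed the job in at about 12 s; no verdict came back.

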